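# Set the dimmer of the tablet viewing panel

### The arm

A 6-joint arm with a two-finger parallel gripper is mounted at the origin on the work surface. World frame = base frame: x ahead of the robot, y to its left, z up, the work surface at z = 0. Lengths are in m, angles in rad, forces in N, time in s.
With the tool pointing down it reaches from about 0.3 to 0.775 m from the base axis. Payload 14.6 kg.
Tool frame: the origin (TCP) lies at the very end of the fingers, on their centre line; the grasp point (between the pads) lies 19 mm behind it; y points along the fingers, z is the direction in which the jaws open and shut, and the axes are right-handed (so a half turn about y gives the same grasp; the last joint's range is limited). The gripper opens to 94 mm and grips with 3 to 60 N. Pads are 16 mm wide; open, the fingers measure 119 mm over their backs; the gripper's body (75 mm by 177 mm) begins 78 mm behind the grasp point.
Start: joints at [1.271, 0.3, 1.521, -0, 1.321, -0.067], TCP at [0.127, 0.535, 0.205] pointing down, gripper open.
Joint ranges: [-3.03, 3.03], [-0.79, 2.21], [0.23, 2.52], [-1.04, 4.18], [0, 3.07], [-2.55, 2.55]. Speed limits (rad/s): [2.22, 2.22, 2.57, 3.14, 3.14, 3.14].

### API

Orientations are given as [roll, pitch, yaw] about the fixed x, y, z axes, in that order (R = Rz(yaw) Ry(pitch) Rx(roll)).
In Python, from station import get_obs, camera, job gives the robot as it stands.
- The arm moves only by the tool step_arm, never from a script. Its argument "targets" is a list of rows, each a list of 6 numbers: the shift along the tool's x, y, z in mm, then the turn, a rotation vector about the tool's x, y, z in degrees. In form: [[dx, dy, dz, rx, ry, rz], ...]. A call has 1 to 12 rows; each row shifts and turns the commanded pose from where the row before left it, along the tool's axes as they then stand; what a row does not reach is not made up. A row lasts 1/8 s, in which the tool goes at most 62.5 mm and 10.7 degrees, less where a joint would pass 70% of its speed; a pose out of reach is approached as far as the arm can. A call is refused whole if a number of a shift passes 62.5 or a number of a turn 10.7, either way. A call with a gripper value outside its range is refused whole. "gripper" is the opening, from -1 (shut) to 1 (fully open), set as the call begins (left out, the last holds). The fingers move at their own pace and stop on an object; "squeeze" is the grip in N (left out, the last holds). Time passes only in rows, so rows that do not move let the fingers close. It gives the time, the measured TCP pose, the force and the opening at its end, in the units of the state.
- get_obs(): the state, without advancing time (a new reading comes with each control period).
- camera(name): name is "scene" or "top" or "wrist"; returns a dict with "pixels" (384x512x3 uint8, red, green, blue), "intrinsics" (3x3 intrinsics, pixels), "k1" (the pictures are not rectified: a ray, as slopes to the right and down, at radius r is drawn at 1 + k1 r^2 times it, then the intrinsics apply), "R" (3x3) and "t" (3): a world point X has camera coordinates R X + t; the wrist camera has in their place "tool_from_camera" (4x4, takes a point from camera to tool coordinates, whose origin is the TCP and whose axes are the tool frame's). Camera axes: x right, y down, z forward; pixel columns grow to the right and rows downward; lengths in m; the calibration is good to about 2 mm. A picture is of the moment at which its call begins: read the wrist's pose just before it. There is no depth.
- job.hand_in(): hands the job in, once; it reports no verdict.
The state is a dict: "time_s": time; "qpos": joint angles; "joint_vel": joint speeds; "tau": joint torques, N m; "ee_pos": TCP position; "eef_rot": TCP orientation; "force": force on the tool from outside, world axes, zero at the start; "moment": the same for the moment, N m; "grip_width": finger opening in m.
Only numpy, scipy, OpenCV 4.12 (cv2) and the standard library are available. Lean on these libraries where they do the work, as an engineer would, in place of code of your own. Each camera call takes 0.05 s, during which the arm holds its last target.

### The job

Set the brightness of the tablet viewing panel, the flat unit with the large white plate: slide the black grip along its track until it stands level with the pointed steel index tab at the front of that unit (not the small round stud), then let go. Leave the identical slider on the tablet feeder, the unit with the hopper, where it is.

Things in the scene. Friction and masses are not known exactly. Their poses are not given: they have to be found in the camera images.
- dimmer (a joint): Viewing panel slider along its track, m: 0 at mid-track, growing along its y, stops at -0.08 and 0.08. 2 to 3 N moves it; no spring, it stays where left. Panel: fixed aluminium slab 200 mm deep (x), 240 mm wide (y), 30 mm high, yaw within 15 degrees; track along y, 60 mm from its robot-side edge; on the far half a white plate with a cup and a vial, up to 85 mm above the table.
- dimmer_grip (a point): Centre of the black grip on the viewing panel's track, an upright block with a thin white line across its top: 28 mm across the track (its x), 20 mm along the track (its y), 36 mm tall (z up). This point is 18 mm below its top, 19 mm above the panel's flat deck and 49 mm above the table.
- index_tab (a point): Tip (top side) of the pointed dark steel index tab fixed on the panel's deck, between track and robot-side edge: 26 mm wide, 25 mm long, 5 mm high, pointed towards the track. Its y is parallel to the track, its tip at y = 0, where the grip's centre must come (32 mm further along x). It is left or right of mid-track by 38 to 66 mm; a small round stud (10 mm) on the other side means nothing.
- feed_grip (a point): Centre of the same grip on the other unit, the tablet feeder (equal aluminium slab with a clear hopper, chute and small steel tray, up to 95 mm high). It must stay where it is. The two units stand side by side, either one on the left.

How it is judged:
At the end, for the whole second after the job is handed in: The centre of the viewing panel's grip is level with the index tab's tip to within 10 mm along the track, at rest, and the feeder's grip is within 10 mm of where it started (y of dimmer_grip in the frame of index_tab between -0.01 and 0.01 m and velocity of joint dimmer between -0.005 and 0.005 m/s and distance of feed_grip from where it was at the start of the episode below 0.01 m); the robot touches nothing.
It fails at once if the feeder's slider is moved by more than 10 mm (distance of feed_grip from where it was at the start of the episode above 0.01 m).
It also fails if it takes over 32 s, if anything falls off the work surface, if the arm or the gripper's body presses on something with over 40 N, if the wrist force passes 120 N, or if a joint passes its speed limit or range.

## Working session

There is one attempt and no reset: what is moved stays moved. The work goes in short steps, Python scripts to look and compute and a tool call to move; the robot and the scene stay as the last step left them, time stands still between calls to the robot, and variables do not carry over. Pictures are saved under pics/ and viewed, and the job is handed in when it is done.

Besides the shell and the picture viewer there is one more tool, called after "Emit:" as name(argument=value, ...), one argument or row to a line, values as JSON. step_arm: Moves the arm, as the interface text tells. Its arguments: {"type":"object","properties":{"targets":{"type":"array","items":{"type":"array","items":{"type":"number"}}},"gripper":{"type":"number"},"squeeze":{"type":"number"}},"required":["targets"]}

```bash
mkdir -p pics; cat > h.py <<'E'
import numpy as np, cv2
from station import get_obs, camera, job
def snap(n,f):
    o=get_obs(); c=camera(n); cv2.imwrite('pics/'+f,c['pixels'][:,:,::-1]); c['obs']=o
    np.save('pics/'+f+'.npy',c,allow_pickle=True); return c
def load(f): return np.load('pics/'+f+'.npy',allow_pickle=True).item()
def ray(c,u,v):
    K=np.array(c['intrinsics']);p=np.array([(u-K[0,2])/K[0,0],(v-K[1,2])/K[1,1]])
    q=p.copy()
    for _ in range(30): q=p/(1+c['k1']*(q@q))
    d=np.array([q[0],q[1],1.]);R=np.array(c['R']);t=np.array(c['t']).ravel()
    return -R.T@t, R.T@d
def onz(c,u,v,z):
    o,d=ray(c,u,v); return o+d*(z-o[2])/d[2]
E
python3 - <<'E'
from h import *
snap('top','top0.png');c=snap('scene','scene0.png');o=get_obs()
print(o)
E
```

```text
{'time_s': 0.1, 'qpos': array([ 1.27138704e+00,  3.00391696e-01,  1.52151552e+00,  2.94653526e-06,
        1.32071128e+00, -6.65935339e-02]), 'joint_vel': array([-0.00027631, -0.00072353, -0.0015741 , -0.00075345,  0.00108261,
       -0.0001441 ]), 'tau': array([-1.93519591e-03, -5.32642686e+01, -3.53278506e+01,  7.08203344e-02,
        2.36076565e-02, -7.61074489e-05]), 'ee_pos': array([0.12682351, 0.53493441, 0.20495762]), 'eef_rot': array([-1.57181970e+00,  7.11112976e-05, -2.32816522e-01]), 'force': array([-0.28224597, -0.52089851,  0.77711019]), 'moment': array([0.01193227, 0.02947729, 0.00891425]), 'grip_width': 0.09430059488773321}
```

View pics/top0.png

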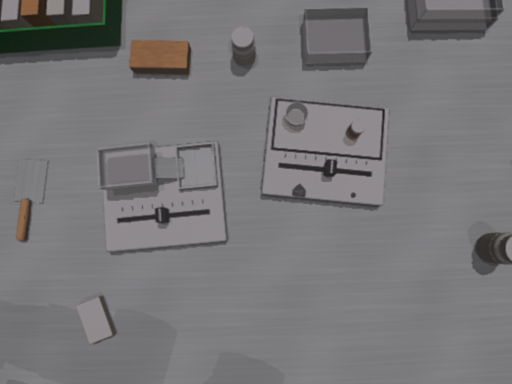

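View pics/scene0.png

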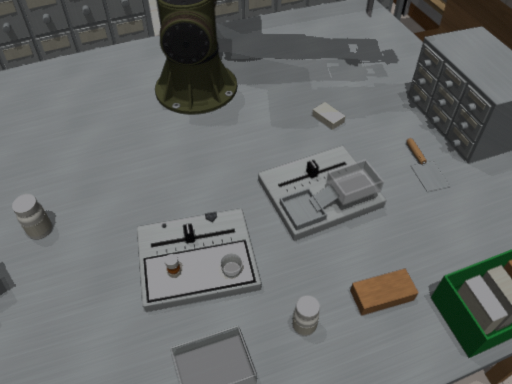

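The panel is the right-hand unit in the top view: its plate holds the cup and vial, the grip is at about (331,167), the tab at (299,189) and the stud at (353,195). The feeder is on the left. I'll measure next.

```bash
python3 - <<'E'
from h import *
c=load('top0.png');im=c['pixels']
cr=im[90:215,255:395];cv2.imwrite('pics/crop0.png',cv2.resize(cr[:,:,::-1],None,fx=5.6,fy=4.7,interpolation=cv2.INTER_CUBIC) if 0 else cv2.resize(cr[:,:,::-1],(700,600*125*700//(140*600) if 0 else 595),interpolation=cv2.INTER_CUBIC))
print(c['intrinsics'],c['k1'],onz(c,256,192,0))
g=cv2.cvtColor(im,cv2.COLOR_RGB2GRAY)
m=(g<60).astype(np.uint8);m[:90]=0;m[215:]=0;m[:,:255]=0;m[:,395:]=0
n,l,s,ce=cv2.connectedComponentsWithStats(m)
for i in range(1,n):
    if s[i,4]>8: print(s[i],ce[i])
# panel outline corners by threshold
print(g[185,250:400:3])
E
```

```text
[[400.33648403   0.         255.79316678]
 [  0.         400.33648403 194.42853661]
 [  0.           0.           1.        ]] -0.066417069165306 [ 0.51057985 -0.01554751  0.        ]
[276  99   4   9  12] [276.58333333 102.08333333]
[273 109   3  29  29] [274.03448276 123.        ]
[377 109   7  15  22] [382.         113.81818182]
[382 125   1  13  13] [382. 131.]
[348 127  11  11  60] [351.93333333 133.18333333]
[272 140 109  20 151] [324.50331126 152.96688742]
[381 141   1  11  11] [381. 146.]
[279 160  92  17 420] [325.93571429 169.02857143]
[125 125 124 120 104 141 140 140 141 140 140 140 141 140 140 134  71  99
 141 140 140 140 140 141 140 140 141 140 139 140 140 140 141 141 140 140
 141 141 141 141 141 141 140 141 141 117 125 125 124 125]
```

View pics/crop0.png

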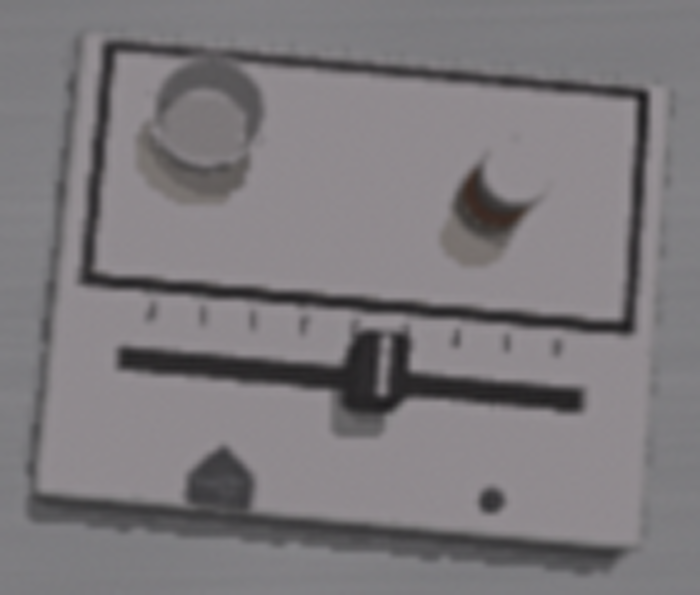

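```bash
python3 - <<'E'
from h import *
c=load('top0.png')
g=lambda x,y,z:onz(c,255+x/5-.4,90+y/4.76-.4,z)
tip=g(224,447,.035);a=g(118,358,.031);b=g(583,400,.031);l1=g(384,336,.067);l2=g(380,394,.067);st=g(491,501,.034)
print('tip',tip,'track',a,b,'line',l1,l2,'stud',st)
ey=(a-b);ey[2]=0;L=np.linalg.norm(ey);ey/=L;ex=np.array([ey[1],-ey[0],0])
mid=(a+b)/2;gr=(l1+l2)/2
print('L',L,'yaw',np.degrees(np.arctan2(-ey[0],ey[1])))
for n,p in dict(tip=tip,grip=gr,stud=st).items(): print(n,(p-mid)@ex,(p-mid)@ey)
o=get_obs()['ee_pos'];print('need from grip to tip along ey',(tip-gr)@ey,'target',gr+ey*((tip-gr)@ey))
c2=load('top0.png'); print('feeder grip',onz(c2,162,214,.067))
E
```

```text
tip [ 0.52068956 -0.10090587  0.035     ] track [ 0.55949898 -0.06116368  0.031     ] [ 0.53653767 -0.2429126   0.031     ] line [ 0.55876577 -0.15967859  0.067     ] [ 0.53571027 -0.15703848  0.067     ] stud [ 0.49553841 -0.20375912  0.034     ]
L 0.18319359400805 yaw -7.200334835038183
tip -0.03352211736023421 0.04730367742312936
grip 1.8040953154155324e-05 -0.006368357079649646
stud -0.045583394301103856 -0.05789088961285308
need from grip to tip along ey 0.053672034502779006 target [ 0.55396522 -0.10510976  0.067     ]
feeder grip [0.46699247 0.15986352 0.067     ]
```

Emit:
step_arm(
  targets=[
    [0, 0, 0, 0, -6.1, 0],
    [31.5, 0, -39.7, 0, 0, 0],
    [31.5, 0, -39.7, 0, 0, 0],
    [31.5, 0, -39.7, 0, 0, 0],
    [31.5, 0, -39.7, 0, 0, 0],
    [31.5, 0, -39.7, 0, 0, 0],
    [31.5, 0, -39.7, 0, 0, 0],
    [31.5, 0, -39.7, 0, 0, 0],
    [31.5, 0, -39.7, 0, 0, 0],
    [31.5, 0, -39.7, 0, 0, 0],
    [31.5, 0, -39.7, 0, 0, 0],
    [31.5, 0, -39.7, 0, 0, 0],
  ],
  gripper=1,
)

```text
time_s: 1.6
ee_pos: [0.4161, 0.0566, 0.2054]
eef_rot: [-1.571, -0.0, -0.127]
force: [-0.3, -0.3, 0.2]
grip_width: 0.0939
```

Emit:
step_arm(
  targets=[
    [31.5, 0, -39.7, 0, 0, 0],
    [31.5, 0, -39.7, 0, 0, 0],
    [31.5, 0, -39.7, 0, 0, 0],
    [31.5, 0, -39.7, 0, 0, 0],
    [31.5, 0, -39.7, 0, 0, 0],
    [0, 0, 0, 0, 0, 0],
    [0, 0, 0, 0, 0, 0],
  ],
)

```text
time_s: 2.48
ee_pos: [0.5464, -0.158, 0.205]
eef_rot: [-1.57, 0.001, -0.126]
force: [0.4, 1.3, -0.3]
grip_width: 0.0944
```

Over the grip; I'll look with the wrist camera before descending.

```bash
python3 - <<'E'
from h import *
c=snap('wrist','w1.png')
print(c['tool_from_camera'],c['intrinsics'],c['k1'])
E
```

```text
[[ 1.68247786e-04  9.64044243e-01  2.65741734e-01 -7.79648684e-02]
 [ 6.70411908e-05 -2.65741748e-01  9.64044251e-01 -1.78825212e-01]
 [ 9.99999984e-01 -1.44382669e-04 -1.09341135e-04  2.80407028e-04]
 [ 0.00000000e+00  0.00000000e+00  0.00000000e+00  1.00000000e+00]] [[270.84114927   0.         255.95038387]
 [  0.         270.84114927 188.01161357]
 [  0.           0.           1.        ]] -0.00873741332670133
```

View pics/w1.png

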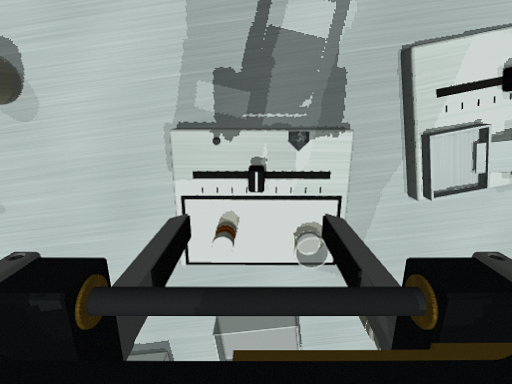

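```bash
cat >> h.py <<'E'
from scipy.spatial.transform import Rotation as Ro
def wfix(c):
    o=c['obs'];T=np.eye(4);T[:3,:3]=Ro.from_euler('xyz',o['eef_rot']).as_matrix();T[:3,3]=o['ee_pos']
    M=T@np.array(c['tool_from_camera']);c['R']=M[:3,:3].T;c['t']=-M[:3,:3].T@M[:3,3];return c
E
python3 - <<'E'
from h import *
c=wfix(load('w1.png'));im=c['pixels']
cv2.imwrite('pics/w1c.png',cv2.resize(im[120:220,165:325,::-1],(800,500),interpolation=cv2.INTER_CUBIC))
for n,u,v,z in [('tip',298.5,151,.035),('grip',257,179,.067),('stud',216,141,.034),('a',330,175,.031),('b',193,175,.031)]:
    p=onz(c,u,v,z);d=p-c['obs']['ee_pos'];R=Ro.from_euler('xyz',c['obs']['eef_rot']).as_matrix();print(n,p,'tool',R.T@d*1000)
E
```

```text
tip [ 0.52224707 -0.09939279  0.035     ] tool [-31.23638104 170.08735505  55.063703  ]
grip [ 0.54466254 -0.15623961  0.067     ] tool [ -1.86045199 138.04180798   1.5085792 ]
stud [ 0.4963092  -0.20287327  0.034     ] tool [-43.91550556 171.06349648 -50.86206741]
a [ 0.56008342 -0.05982908  0.031     ] tool [  1.31190903 174.07175948  99.0819977 ]
b [ 0.53698635 -0.24119986  0.031     ] tool [  1.2732907  174.01014566 -83.75352539]
```

View pics/w1c.png

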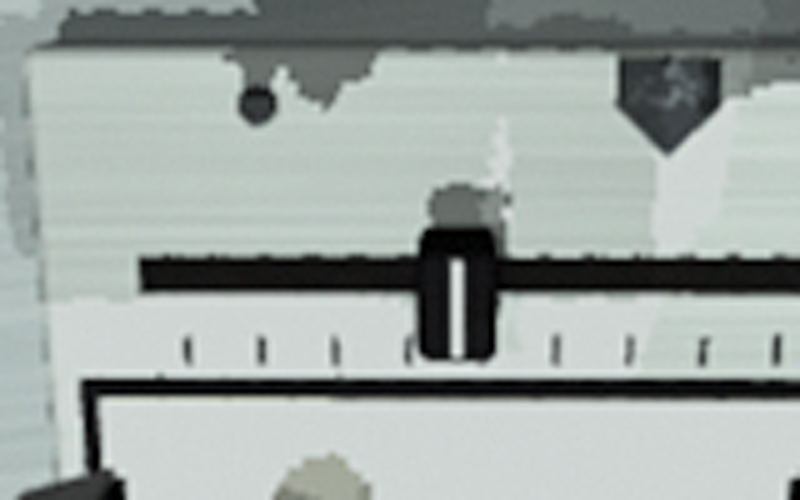

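Emit:
step_arm(
  targets=[
    [0, 40, 1, 0, 0, 0],
    [0, 40, 0, 0, 0, 0],
    [0, 40, 0, 0, 0, 0],
    [0, 25, 0, 0, 0, 0],
    [0, 12, 0, 0, 0, 0],
    [0, 7, 0, 0, 0, 0],
    [0, 0, 0, 0, 0, 0],
  ],
)

```text
time_s: 3.4
ee_pos: [0.5471, -0.1574, 0.0419]
eef_rot: [-1.571, -0.001, -0.126]
force: [-1.1, -0.3, 1.0]
grip_width: 0.0939
```

Emit:
step_arm(
  targets=[
    [0, 0, 0, 0, 0, 0],
    [0, 0, 0, 0, 0, 0],
    [0, 0, 0, 0, 0, 0],
    [0, 0, 0, 0, 0, 0],
    [0, 0, 0, 0, 0, 0],
    [0, 0, 0, 0, 0, 0],
    [0, 0, 0, 0, 0, 0],
    [0, 0, 0, 0, 0, 0],
  ],
  gripper=-1,
  squeeze=10,
)

```text
time_s: 4.4
ee_pos: [0.5469, -0.1575, 0.0414]
eef_rot: [-1.571, 0.0, -0.126]
force: [-0.5, -0.2, 0.6]
grip_width: 0.0201
```

Emit:
step_arm(
  targets=[
    [0, 0, 5, 0, 0, 0],
    [0, 0, 8, 0, 0, 0],
    [0, 0, 8, 0, 0, 0],
    [0, 0, 8, 0, 0, 0],
    [0, 0, 8, 0, 0, 0],
    [0, 0, 8, 0, 0, 0],
    [0, 0, 6, 0, 0, 0],
    [0, 0, 2.7, 0, 0, 0],
    [0, 0, 0, 0, 0, 0],
    [0, 0, 0, 0, 0, 0],
    [0, 0, 0, 0, 0, 0],
  ],
)

```text
time_s: 5.78
ee_pos: [0.5538, -0.1042, 0.0415]
eef_rot: [-1.571, -0.0, -0.126]
force: [3.1, 0.4, -2.8]
grip_width: 0.02
```

```bash
python3 - <<'E'
from h import *
c=snap('wrist','w2.png')
cv2.imwrite('pics/w2c.png',cv2.resize(c['pixels'][:,:,::-1],(800,600)))
print(c['obs']['ee_pos'],c['obs']['force'])
E
```

```text
[ 0.55380633 -0.10419069  0.04147007] [ 3.10681715  0.37961801 -2.75804149]
```

View pics/w2c.png

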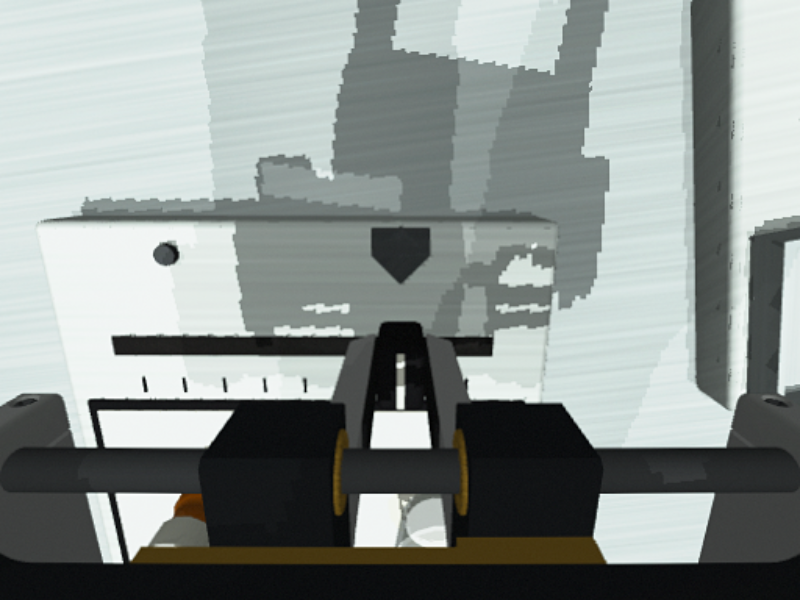

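The tab tip (401,283) and the grip's white line (401,380) line up in the centre of the wrist view. I'll release and go up.

Emit:
step_arm(
  targets=[
    [0, 0, 0, 0, 0, 0],
    [0, 0, 0, 0, 0, 0],
    [0, 0, 0, 0, 0, 0],
    [0, 0, 0, 0, 0, 0],
    [0, 0, 0, 0, 0, 0],
    [0, 0, 0, 0, 0, 0],
  ],
  gripper=0.3,
)

```text
time_s: 6.58
ee_pos: [0.5537, -0.1042, 0.0414]
eef_rot: [-1.571, 0.0, -0.126]
force: [0.4, 0.2, 0.3]
grip_width: 0.0615
```

Emit:
step_arm(
  targets=[
    [0, -15, 0, 0, 0, 0],
    [0, -30, 0, 0, 0, 0],
    [0, -40, 0, 0, 0, 0],
    [0, -40, 0, 0, 0, 0],
    [0, -30, 0, 0, 0, 0],
    [0, 0, 0, 0, 0, 0],
    [0, 0, 0, 0, 0, 0],
  ],
)

```text
time_s: 7.45
ee_pos: [0.5534, -0.1041, 0.196]
eef_rot: [-1.571, 0.001, -0.126]
force: [0.2, 0.3, 0.4]
grip_width: 0.0613
```

```bash
python3 - <<'E'
from h import *
c=wfix(snap('wrist','w3.png'));snap('scene','scene3.png');t=snap('top','top3.png')
cv2.imwrite('pics/w3c.png',cv2.resize(c['pixels'][120:220,205:365,::-1],(800,500),interpolation=cv2.INTER_CUBIC))
print(c['obs'])
a=load('top0.png')['pixels'].astype(int);d=np.abs(a-t['pixels'].astype(int))[195:230,110:220];print('feeder region diff top',d.max(),d.mean())
a=load('scene0.png')['pixels'].astype(int);d=np.abs(a-load('scene3.png')['pixels'].astype(int))[150:200,270:355];print('scene',d.max(),d.mean())
E
```

```text
{'time_s': 7.45, 'qpos': array([-2.51037909e-01,  3.36984212e-01,  1.49454524e+00,  5.56363472e-06,
        1.31079884e+00, -1.69550227e+00]), 'joint_vel': array([ 0.00102643,  0.01637405,  0.00828268, -0.00048545, -0.00185372,
        0.00076441]), 'tau': array([ 2.84901552e-02, -5.69066799e+01, -3.62883353e+01, -2.47797347e-02,
        1.25023560e-01, -1.25188253e-04]), 'ee_pos': array([ 0.55337066, -0.10412484,  0.19602822]), 'eef_rot': array([-1.57069949e+00,  7.29261376e-04, -1.26333359e-01]), 'force': array([0.2149831 , 0.25366482, 0.35312571]), 'moment': array([ 0.03352396, -0.02214088,  0.03328067]), 'grip_width': 0.061325903943786446}
feeder region diff top 75 62.46658008658009
scene 18 9.41921568627451
```

View pics/w3c.png

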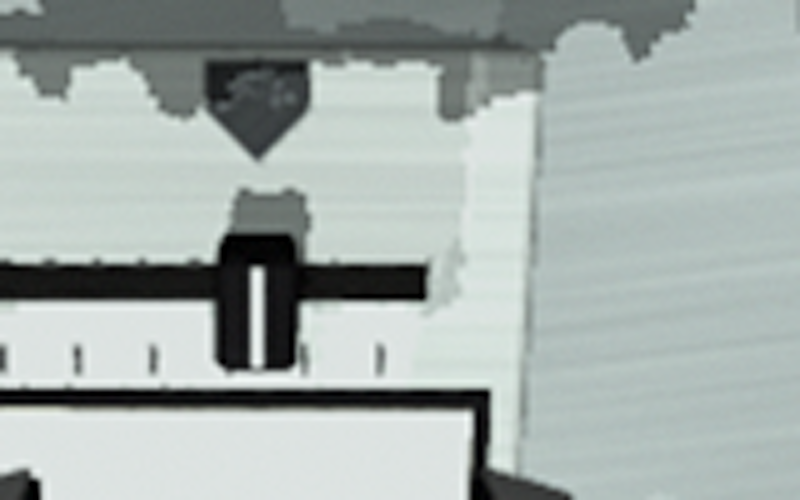

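View pics/scene3.png

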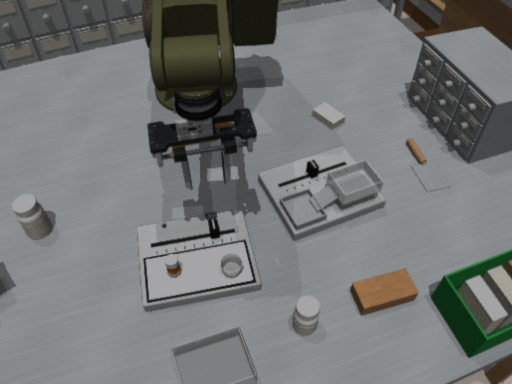

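```bash
python3 -c "
from h import *
print(job.hand_in())"
```

```text
the job is handed in; nothing more can be done
None
```

I set the viewing panel's slider level with the pointed index tab and handed the job in at about 7.6 s of the 32 s allowed.

- **Move:** I gripped the panel's black grip from above, with the fingers reading 20 mm on it. I slid it 53.7 mm towards the tab, let go, and lifted the arm to about 196 mm.
- **Alignment:** In the last wrist picture the grip's white line and the tab's tip are in the same image column, (258) in the enlarged crop. That is about 1 mm by eye, against a 10 mm tolerance. The top and wrist cameras had disagreed on the distance by about 1.6 mm, and I used the middle value.
- **Robot clear:** The force reading was about 0.5 N after lifting, so the robot is touching nothing.
- **Feeder:** Its grip shows in the same place in the scene picture before and after, and the arm stayed well above it on the way over. I also compared pixels in both cameras:
  - **Scene:** the change around the feeder was small, 18 levels at most, which looks like lighting.
  - **Top:** this check gave no answer. Almost the whole feeder area had changed (mean 62 levels), probably because the arm or its shadow was in view. I did not look at that picture.

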